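# Clip down the lid of the lacquer box

## Task

Close the lid of the round lacquer box on the stool by pressing its four clips fully down: first the broad clip, then the clip straight across from it, and last the two remaining clips, in either order. Only press with your fingertips: do not pick up or push the box about, and leave the other things where they are.

Things in the scene. Friction and masses are not known exactly. Their poses are not given: they have to be found in the camera images.
- box: Round dark lacquer box, lid already on, 180 mm across, 62 mm high to the lid's flat top, about 0.9 kg, loose on the stool. A knob 26 mm across, 18 mm high, stands mid-lid. Origin: centre of underside; z up; x points to the broad clip. Four steel clips, a quarter turn apart, are hinged on the lid 50 mm from the box's axis and reach 47 mm outwards over the rim: one broad, three narrow.
- stool: Fixed folding aluminium stool, top 360 mm (its x) by 660 mm (its y), 180 mm above the floor tiles. It carries the box, the plates, the tumbler and the paddle. Origin: on the floor under its centre.
- clip_broad (a joint): Hinge of the broad clip (50 mm wide) in rad: 0 = fully open (standing 37 degrees up), 0.65 = fully down, flat on the lid, at a stop. Starts at 0 to 0.1. Stiff (about 2 N at the free end); stays where it is left.
- clip_broad_pad (a point): Point on the upper face of the broad clip (50 mm wide), on its centre line, 36 mm out from its hinge line and 11 mm in from its free end, moving with the clip: a good place to press straight down. The clip is 4 mm thick; flat, this point is 67 mm above the stool top, and 20 to 25 mm higher when open.
- clip_across (a joint): Hinge of the narrow clip (24 mm wide) straight across the lid from the broad clip in rad: 0 = fully open (standing 37 degrees up), 0.65 = fully down, flat on the lid, at a stop. Starts at 0 to 0.1. Stiff (about 2 N at the free end); stays where it is left.
- clip_across_pad (a point): Point on the upper face of the narrow clip (24 mm wide) straight across the lid from the broad clip, on its centre line, 36 mm out from its hinge line and 11 mm in from its free end, moving with the clip: a good place to press straight down. The clip is 4 mm thick; flat, this point is 67 mm above the stool top, and 20 to 25 mm higher when open.
- clip_left (a joint): Hinge of the narrow clip (24 mm wide) a quarter turn anticlockwise (from above) from the broad one in rad: 0 = fully open (standing 37 degrees up), 0.65 = fully down, flat on the lid, at a stop. Starts at 0 to 0.1. Stiff (about 2 N at the free end); stays where it is left.
- clip_left_pad (a point): Point on the upper face of the narrow clip (24 mm wide) a quarter turn anticlockwise (from above) from the broad one, on its centre line, 36 mm out from its hinge line and 11 mm in from its free end, moving with the clip: a good place to press straight down. The clip is 4 mm thick; flat, this point is 67 mm above the stool top, and 20 to 25 mm higher when open.
- clip_right (a joint): Hinge of the narrow clip (24 mm wide) a quarter turn clockwise (from above) from the broad one in rad: 0 = fully open (standing 37 degrees up), 0.65 = fully down, flat on the lid, at a stop. Starts at 0 to 0.1. Stiff (about 2 N at the free end); stays where it is left.
- clip_right_pad (a point): Point on the upper face of the narrow clip (24 mm wide) a quarter turn clockwise (from above) from the broad one, on its centre line, 36 mm out from its hinge line and 11 mm in from its free end, moving with the clip: a good place to press straight down. The clip is 4 mm thick; flat, this point is 67 mm above the stool top, and 20 to 25 mm higher when open.
- plate: White melamine plate, 180 mm in diameter, 18 mm high, on the stool (bystander). Origin: centre of its underside.
- side_plate: Smaller melamine plate, 132 mm in diameter, 15 mm high, lying in the larger plate (bystander). Origin: centre of its underside.
- tumbler: Glass tumbler, 66 mm in diameter, 92 mm high, upright on the stool (bystander). Origin: centre of its underside.
- paddle: Flat wooden serving paddle, 265 mm long, 64 mm wide, 9 mm thick, lying across the middle of the stool, handle towards the robot (bystander). Origin: on its underside near the middle.
- bottle: Green glass bottle, 70 mm in diameter, 200 mm high, on the floor tiles beside the stool (bystander). Origin: centre of its underside.
- pot: Empty terracotta flower pot without handles, 110 mm in diameter, 100 mm high, on the floor tiles beside the stool (bystander). Origin: centre of its underside.
Things that resemble listed ones, but are neither listed nor needed, are in the scene too. Leave any blue or purple look-alike of the box alone.

How it is judged:
By the outcome, as a careful person would: the job done as asked, in the order asked, and still so for the second after the job is handed in, with the robot touching nothing.
It also fails if it takes over 64 s, if anything falls off the work surface, if the arm or the gripper's body presses on something with over 40 N, if the wrist force passes 120 N, or if a joint passes its speed limit or range.

## Robot

A 6-joint arm with a two-finger parallel gripper is mounted at the origin on the work surface. World frame = base frame: x ahead of the robot, y to its left, z up, the work surface at z = 0. Lengths are in m, angles in rad, forces in N, time in s.
With the tool pointing down it reaches from about 0.375 to 0.975 m from the base axis. Payload 3.8 kg.
Tool frame: the origin (TCP) lies at the centre of the arm's flange, where the gripper is bolted on; the fingertips stand 166 mm ahead of it and the grasp point (between the pads) lies ahead of it (ctrl.grip_point_offset is the z of the grasp point in the tool frame, in m); z points along the fingers, y is the line along which they close (so a half turn about z gives the same grasp; the last joint's range is limited). The gripper opens to 88 mm and grips with 3 to 60 N. Pads are 18 mm wide; open, the fingers measure 123 mm over their backs; the gripper's body (75 mm by 187 mm) begins 45 mm behind the grasp point.
Start: joints at [1.216, 0.264, 1.604, -0, 1.274, -0.037], TCP at [0.211, 0.641, 0.405] pointing down, gripper open.
Joint ranges: [-2.63, 2.63], [-0.94, 2.18], [0.31, 2.57], [-1.31, 4.45], [0, 2.66], [-2.55, 2.55]. Speed limits (rad/s): [2.57, 2.57, 3.14, 3.14, 3.14, 3.14].

## Interface

Orientations are given as a unit quaternion [w, x, y, z].
In Python, from plant import ctrl gives the robot as it stands.
- The arm moves only by the shell command python3 -m pendant 'ROWS' [FORCE]. ROWS is JSON, a list of rows, each an object with "linear": the shift along the tool's x, y, z in m, a list of three; "turn": the turn about the tool's z in degrees; "fingers": the gripper command: -1 is fully open, 1 is shut, values between are in proportion. In form: [{"linear": [dx, dy, dz], "turn": turn, "fingers": fingers}, ...]. A call has 1 to 12 rows; each row is the pose to reach, as a shift and turn from the pose commanded when the call began, along the tool's axes at that moment; what a row does not reach only later rows make up. A row lasts 1/8 s, in which the tool goes at most 62.5 mm and 10.7 degrees, less where a joint would pass 70% of its speed; a pose out of reach is approached as far as the arm can. A call with a gripper value outside its range is refused whole. The fingers move at their own pace and stop on an object; FORCE is the grip in N (left out, the last holds). Time passes only in rows, so rows that repeat a pose let the fingers close. It gives the time, the measured TCP pose, the force, the opening and the grip force at its end, in the units of the state.
- ctrl.get_obs(): the state, without advancing time (a new reading comes with each control period).
- ctrl.capture(name): name is "side" or "top" or "wrist"; returns (picture, depth): 384x512x3 uint8, red, green, blue; 384x512 float32, m along the optical axis (not along the pixel's ray), 0 where there is no reading.
- ctrl.get_calibration(name): a dict with "fx", "fy", "cx", "cy" (pixels), "k1" (the pictures are not rectified: a ray, as slopes to the right and down, at radius r is drawn at 1 + k1 r^2 times it, then the intrinsics apply), "R" (3x3) and "t" (3): a world point X has camera coordinates R X + t; the wrist camera has in their place "mount" (4x4, takes a point from camera to tool coordinates, whose origin is the TCP and whose axes are the flange's). Camera axes: x right, y down, z forward; pixel columns grow to the right and rows downward; lengths in m; the calibration is good to about 2 mm. A picture is of the moment at which its call begins: read the wrist's pose just before it. get_calibration takes no time and is no camera call.
- ctrl.close_job(): hands the job in; it is judged then, once.
The state is a dict: "t": time; "joint_positions": joint angles; "qd": joint speeds; "joint_torque": joint torques, N m; "ee_pos": TCP position; "tool_rot": TCP orientation; "ft_force": force on the tool from outside, world axes, zero at the start; "moment": the same for the moment, N m; "width": finger opening in m; "grip_force": force on a finger pad.
Only numpy, scipy, OpenCV 4.12 (cv2) and the standard library are available. Lean on these libraries where they do the work, as an engineer would, in place of code of your own. Each camera call takes 0.05 s, during which the arm holds its last target. There are 200 camera calls.

## Working session

There is one attempt and no reset: what is moved stays moved. The work goes in short steps, Python scripts to look and compute and a shell command to move; the robot and the scene stay as the last step left them, time stands still between calls to the robot, and variables do not carry over. Pictures are saved under pics/ and viewed, at most 10 in all, crops included, and the job is handed in when it is done.

```bash
mkdir -p pics
cat > h.py <<'E'
import numpy as np, cv2
from plant import ctrl
from scipy.spatial.transform import Rotation as Rn
def cap(name,fn=None):
    o=ctrl.get_obs(); im,d=ctrl.capture(name)
    c=ctrl.get_calibration(name)
    if name=="wrist":
        q=o["tool_rot"]; R=Rn.from_quat([q[1],q[2],q[3],q[0]]).as_matrix()
        M=np.array(c["mount"]); A=R@M[:3,:3]; b=R@M[:3,3]+np.array(o["ee_pos"])
    else:
        A=np.array(c["R"]).T; b=-A@np.array(c["t"])
    K=np.array([[c["fx"],0,c["cx"]],[0,c["fy"],c["cy"]],[0,0,1.]])
    v,u=np.mgrid[0:384,0:512]
    p=cv2.undistortPoints(np.stack([u,v],-1).reshape(-1,1,2).astype(float),K,np.array([c["k1"],0,0,0,0.])).reshape(384,512,2)
    P=np.dstack([p,np.ones((384,512))])*d[...,None]
    W=P@A.T+b; W[d==0]=np.nan
    if fn: cv2.imwrite("pics/"+fn,im[...,::-1])
    return im,d,W
E
python3 - <<'E'
from h import *
for n in("top","side"):
    im,d,W=cap(n,n+"0.png"); np.save(n+"W.npy",W)
a=cv2.imread("pics/top0.png");b=cv2.imread("pics/side0.png")
print(ctrl.get_obs())
E
```

```text
{'t': 0.1, 'joint_positions': array([ 1.21608608e+00,  2.64688530e-01,  1.60520648e+00, -1.23850503e-05,
        1.27367609e+00, -3.69162864e-02]), 'qd': array([-3.97685385e-04, -1.30474017e-03, -5.12622041e-03, -7.04299328e-04,
       -1.68961430e-03,  1.61797521e-05]), 'joint_torque': array([-1.39722482e-05, -5.03613818e+01, -3.58074832e+01,  7.30511080e-02,
        2.32303783e-02, -6.14963687e-05]), 'ee_pos': array([0.21083109, 0.64092207, 0.40352166]), 'tool_rot': array([-1.86661640e-04,  1.58227305e-01,  9.87402219e-01, -9.71472480e-04]), 'ft_force': array([ 1.13082227, -0.57575575,  0.31967309]), 'moment': array([ 0.02972927, -0.01341047,  0.04246637]), 'grip_force': 0.0, 'width': 0.0880357513516915}
```

View pics/top0.png

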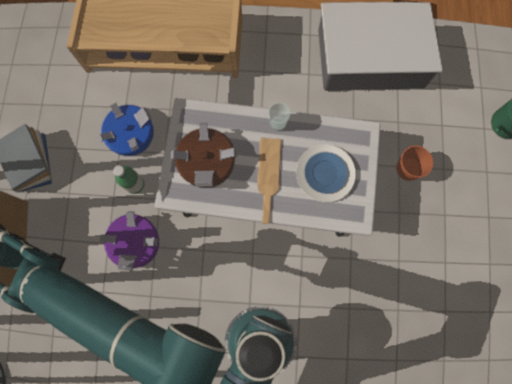

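View pics/side0.png

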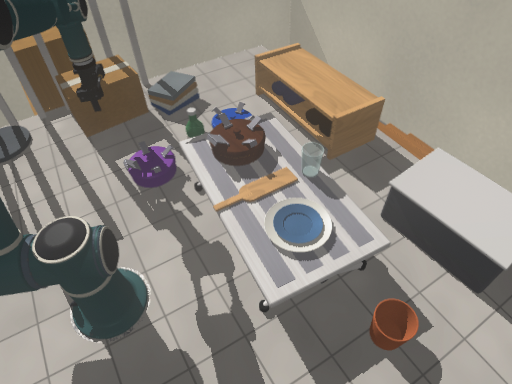

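The dark box sits on the stool at top-image (205,157), knob at (209,156). The broad clip is at (204,178), facing the robot; narrow clips are at (204,132), (182,156) and (227,154). The blue and purple boxes are look-alikes off the stool.

Run:
```python
from h import *
W=np.load("topW.npy"); im=cv2.imread("pics/top0.png")
for n,(u,v) in dict(knob=(209,156),broad=(204,178),across=(204,132),l=(182,156),r=(227,154)).items():
    print(n,np.round(np.nanmedian(W[v-1:v+2,u-1:u+2],axis=(0,1)),3))
sub=W[120:195,165:245].reshape(-1,3); c=im[120:195,165:245].reshape(-1,3).astype(int)
m=(sub[:,2]>.215)&(sub[:,2]<.25)
p=sub[m]; (x,y),r=cv2.minEnclosingCircle(p[:,:2].astype(np.float32)); print(x,y,r,m.sum())
m=(c[:,2]>c[:,0]+15)&(sub[:,2]>.22); p=sub[m];(x,y),r=cv2.minEnclosingCircle(p[:,:2].astype(np.float32)); print(x,y,r,np.nanmedian(p,0),m.sum())
o=ctrl.get_obs();q=o["tool_rot"];print(Rn.from_quat([q[1],q[2],q[3],q[0]]).as_matrix().round(4),ctrl.grip_point_offset)
```

```text
knob [0.543 0.18  0.242]
broad [0.471 0.185 0.264]
across [0.611 0.198 0.257]
l [0.535 0.257 0.255]
r [0.547 0.125 0.261]
0.5452163815498352 0.1937439888715744 0.09115679562091827 2250
0.5430973768234253 0.1951269954442978 0.09030018746852875 [0.53953512 0.19318752 0.2417489 ] 2094
[[-9.499e-01  3.125e-01 -7.000e-04]
 [ 3.125e-01  9.499e-01 -1.900e-03]
 [ 1.000e-04 -2.000e-03 -1.000e+00]] 0.1473
```

```bash
python3 -m pendant '[{"linear":[0,0,-0.06],"turn":0,"fingers":1},{"linear":[-0.05,-0.04,-0.1],"turn":0,"fingers":1},{"linear":[-0.095,-0.075,-0.1],"turn":0,"fingers":1},{"linear":[-0.14,-0.11,-0.1],"turn":0,"fingers":1},{"linear":[-0.185,-0.145,-0.1],"turn":0,"fingers":1},{"linear":[-0.23,-0.18,-0.1],"turn":0,"fingers":1},{"linear":[-0.275,-0.215,-0.1],"turn":0,"fingers":1},{"linear":[-0.32,-0.25,-0.1],"turn":0,"fingers":1},{"linear":[-0.36,-0.285,-0.1],"turn":0,"fingers":1},{"linear":[-0.4,-0.32,-0.1],"turn":0,"fingers":1},{"linear":[-0.4,-0.327,-0.1],"turn":0,"fingers":1},{"linear":[-0.4,-0.327,-0.1],"turn":0,"fingers":1}]'
python3 - <<'E'
from h import *
o=ctrl.get_obs();print(o["t"],o["ee_pos"],o["width"],np.array(ctrl.get_calibration("wrist")["mount"]).round(3))
im,d,W=cap("wrist","w1.png");np.save("w1.npy",W)
E
```

```text
t: 1.6
ee_pos: [0.4884, 0.2053, 0.5043]
tool_rot: [-0.001, 0.159, 0.987, 0.0]
ft_force: [-0.3, -0.1, -0.3]
width: 0.0007
grip_force: 0.0
1.6 [0.48844779 0.2052843  0.50431395] 0.0006765614229964142 [[ 0.001 -0.957 -0.291  0.076]
 [ 1.     0.001 -0.     0.   ]
 [ 0.001 -0.291  0.957  0.02 ]
 [ 0.     0.     0.     1.   ]]
```

View pics/w1.png

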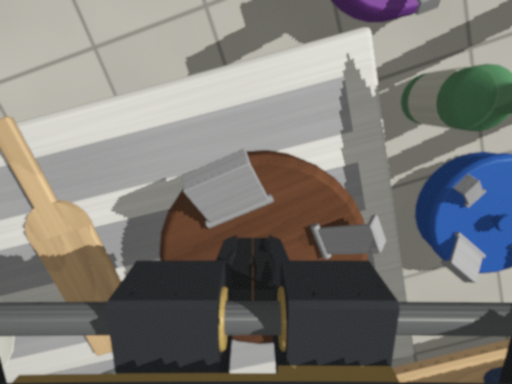

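The broad clip is at pixels (183..272,152..225), the left one at (312..385,217..255); shut fingers hide the rest. Compute the geometry from these.

Run:
```python
from h import *
from scipy.optimize import least_squares
W=np.load("w1.npy"); im=cv2.imread("pics/w1.png").astype(int)
f=lambda u,v:np.nanmedian(W[v-1:v+2,u-1:u+2],axis=(0,1)).round(4)
for n,(u,v) in dict(fe1=(187,190),fe2=(245,157),h1=(211,222),h2=(268,198),c=(227,188),l1=(320,240),l2=(350,238),l3=(377,233)).items(): print(n,f(u,v))
b=(im[...,2]>im[...,0]+25)&(abs(W[...,2]-.242)<.006)&(np.hypot(W[...,0]-.543,W[...,1]-.194)<.11)
p=W[b]; print(np.median(p[:,2]),len(p))
# outer boundary by angle bins
c=np.array([.543,.194])
for _ in range(5):
    a=np.arctan2(*(p[:,:2]-c).T[::-1]); r=np.hypot(*(p[:,:2]-c).T); B=[]
    for k in np.arange(-np.pi,np.pi,.08):
        m=(a>=k)&(a<k+.08)
        if m.sum()>20:
            i=np.where(m)[0][np.argmax(r[m])]
            if r[i]>.08:B.append(p[i,:2])
    B=np.array(B); s=least_squares(lambda x:np.hypot(B[:,0]-x[0],B[:,1]-x[1])-.0895,c,loss="soft_l1",f_scale=.001); c=s.x
print(c,len(B),abs(s.fun).mean())
# metal clip points
d=W[...,:2]-c; rr=np.hypot(d[...,0],d[...,1]); g=(np.ptp(im,axis=2)<25)&(rr<.1)&(rr>.045)&(W[...,2]>.243)&(W[...,2]<.29)
v,u=np.where(g)
for n,m in (("broad",(u<275)&(v<230)),("left",(u>305)&(v<260))):
    q=W[v[m],u[m]]; print(n,q.mean(0),m.sum(),np.degrees(np.arctan2(q[:,1].mean()-c[1],q[:,0].mean()-c[0])), q[:,2].min(),q[:,2].max())
```

```text
fe1 [0.4599 0.1675 0.2717]
fe2 [0.4513 0.2124 0.2666]
h1 [0.4948 0.1694 0.2481]
h2 [0.4902 0.2178 0.2484]
c [0.4689 0.193  0.2638]
l1 [0.5367 0.2468 0.2482]
l2 [0.5347 0.2676 0.2623]
l3 [0.5337 0.2859 0.2682]
0.24148566029080137 10891
[0.54441361 0.19800809] 35 0.0018099412401374614
broad [0.47003336 0.19130183 0.26113176] 4133 -174.84803761414284 0.24309489909610865 0.27378261872487786
left [0.53600091 0.26718602 0.26050888] 2030 96.93366840280281 0.24306202755052508 0.2741705152818217
```

```bash
cat >> h.py <<'E'
cen=np.array([.544,.1975]); th=np.radians(186)
def go(k,r=.085,z=.413):
    o=ctrl.get_obs(); q=o["tool_rot"]; R=Rn.from_quat([q[1],q[2],q[3],q[0]]).as_matrix()
    a=th+dict(broad=0,across=np.pi,left=np.pi/2,right=-np.pi/2)[k]
    T=np.r_[cen+r*np.array([np.cos(a),np.sin(a)])-0.166*R[:2,2],z]
    return (R.T@(T-o["ee_pos"])).round(4)
E
python3 -c "
from h import *
for k in('broad','across','right','left'):print(k,go(k))"
```

```text
broad [ 0.0217 -0.0256  0.0915]
across [-0.1333  0.0442  0.0914]
right [-0.0209  0.0868  0.0915]
left [-0.0906 -0.0682  0.0914]
```

```bash
python3 -m pendant '[{"linear":[0.022,-0.026,0.03],"turn":0,"fingers":1},{"linear":[0.022,-0.026,0.055],"turn":0,"fingers":1},{"linear":[0.022,-0.026,0.06],"turn":0,"fingers":1},{"linear":[0.022,-0.026,0.065],"turn":0,"fingers":1},{"linear":[0.022,-0.026,0.07],"turn":0,"fingers":1},{"linear":[0.022,-0.026,0.075],"turn":0,"fingers":1},{"linear":[0.022,-0.026,0.08],"turn":0,"fingers":1},{"linear":[0.022,-0.026,0.084],"turn":0,"fingers":1},{"linear":[0.022,-0.026,0.088],"turn":0,"fingers":1},{"linear":[0.022,-0.026,0.088],"turn":0,"fingers":1}]'; python3 -c "
from h import *
print(go('broad'))"
```

```text
t: 2.9
ee_pos: [0.4598, 0.1876, 0.4161]
tool_rot: [-0.0, 0.158, 0.987, -0.0]
ft_force: [-0.2, -0.2, -0.4]
width: 0.0005
grip_force: 0.0
[0.0006 0.0009 0.0031]
```

```bash
python3 -m pendant '[{"linear":[0,0,0.0015],"turn":0,"fingers":1},{"linear":[0,0,0.003],"turn":0,"fingers":1},{"linear":[0,0,0.003],"turn":0,"fingers":1}]';python3 -m pendant '[{"linear":[0,0,0.0015],"turn":0,"fingers":1},{"linear":[0,0,0.0015],"turn":0,"fingers":1}]'
```

```text
t: 3.28
ee_pos: [0.4597, 0.1877, 0.4136]
tool_rot: [0.0, 0.158, 0.987, -0.0]
ft_force: [-0.3, -0.7, -0.2]
width: 0.0003
grip_force: 0.1
t: 3.52
ee_pos: [0.4597, 0.1877, 0.4132]
tool_rot: [0.0, 0.158, 0.987, 0.0]
ft_force: [-3.1, -1.2, 5.9]
width: 0.0005
grip_force: 2.7
```

```bash
python3 -m pendant '[{"linear":[0,0,0.0015],"turn":0,"fingers":1},{"linear":[0,0,0.0015],"turn":0,"fingers":1}]';python3 -m pendant '[{"linear":[0,0,-0.03],"turn":0,"fingers":1},{"linear":[0,0,-0.08],"turn":0,"fingers":1},{"linear":[0,0,-0.08],"turn":0,"fingers":1},{"linear":[0,0,-0.08],"turn":0,"fingers":1}]'; python3 -c "
from h import *
im,d,W=cap('wrist','w2.png');np.save('w2.npy',W)
for k in('broad','across','right','left'):print(k,go(k))"
```

```text
t: 3.78
ee_pos: [0.4596, 0.1878, 0.413]
tool_rot: [0.001, 0.158, 0.987, 0.0]
ft_force: [-5.0, -2.8, 11.8]
width: 0.0006
grip_force: 5.7
t: 4.28
ee_pos: [0.4596, 0.1878, 0.4902]
tool_rot: [-0.0, 0.158, 0.987, -0.0]
ft_force: [0.2, 0.6, -0.1]
width: 0.0002
grip_force: 0.0
broad [-0.0001  0.0012  0.0763]
across [-0.1552  0.0709  0.076 ]
right [-0.0428  0.1136  0.0761]
left [-0.1125 -0.0415  0.0762]
```

View pics/w2.png

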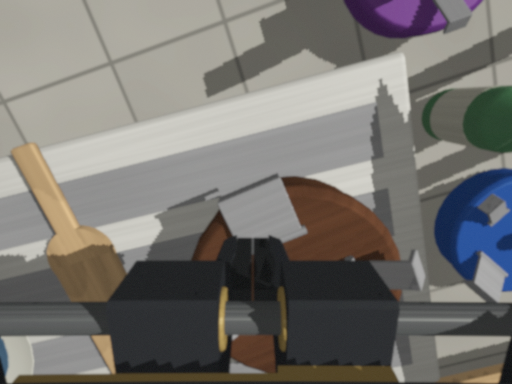

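The broad clip now lies flat at (219..305,175..242). Next is the clip across.

```bash
python3 -c "
import numpy as np
W=np.load('w2.npy')
for u,v in((228,200),(272,183),(285,215),(245,205)):print(W[v,u].round(4))"
python3 -m pendant '[{"linear":[-0.05,0.023,0],"turn":0,"fingers":1},{"linear":[-0.1,0.046,0],"turn":0,"fingers":1},{"linear":[-0.155,0.071,0],"turn":0,"fingers":1},{"linear":[-0.155,0.071,0],"turn":0,"fingers":1},{"linear":[-0.155,0.071,0.03],"turn":0,"fingers":1},{"linear":[-0.155,0.071,0.045],"turn":0,"fingers":1},{"linear":[-0.155,0.071,0.052],"turn":0,"fingers":1},{"linear":[-0.155,0.071,0.058],"turn":0,"fingers":1},{"linear":[-0.155,0.071,0.064],"turn":0,"fingers":1},{"linear":[-0.155,0.071,0.069],"turn":0,"fingers":1},{"linear":[-0.155,0.071,0.073],"turn":0,"fingers":1},{"linear":[-0.155,0.071,0.073],"turn":0,"fingers":1}]'; python3 -c "
from h import *
print(go('across'))"
```

```text
[0.4498 0.1726 0.2468]
[0.4476 0.2069 0.2467]
[0.4739 0.2089 0.2469]
[0.4574 0.1831 0.2466]
t: 5.82
ee_pos: [0.6289, 0.2068, 0.4171]
tool_rot: [-0.001, 0.158, 0.987, -0.0]
ft_force: [-0.1, 0.8, 0.9]
width: 0.0005
grip_force: 0.2
[-0.     -0.0004  0.0041]
```

Broad clip confirmed flat (z 0.247).

```bash
python3 -m pendant '[{"linear":[0,0,0.002],"turn":0,"fingers":1},{"linear":[0,0,0.004],"turn":0,"fingers":1},{"linear":[0,0,0.0045],"turn":0,"fingers":1},{"linear":[0,0,0.0045],"turn":0,"fingers":1}]';python3 -m pendant '[{"linear":[0,0,0.001],"turn":0,"fingers":1},{"linear":[0,0,0.001],"turn":0,"fingers":1}]'
```

```text
t: 6.32
ee_pos: [0.6291, 0.2068, 0.4134]
tool_rot: [0.0, 0.158, 0.987, 0.0]
ft_force: [0.3, 0.5, 1.5]
width: -0.0
grip_force: 1.2
t: 6.58
ee_pos: [0.629, 0.2068, 0.4133]
tool_rot: [0.0, 0.158, 0.987, 0.0]
ft_force: [-0.7, -0.1, 5.2]
width: 0.0005
grip_force: 2.8
```

```bash
python3 -m pendant '[{"linear":[0,0,0.002],"turn":0,"fingers":1},{"linear":[0,0,0.002],"turn":0,"fingers":1}]';python3 -m pendant '[{"linear":[0,0,-0.03],"turn":0,"fingers":1},{"linear":[0,0,-0.08],"turn":0,"fingers":1},{"linear":[0,0,-0.08],"turn":0,"fingers":1},{"linear":[0,0,-0.08],"turn":0,"fingers":1}]'; python3 -c "
from h import *
im,d,W=cap('wrist','w3.png');np.save('w3.npy',W)
for k in('right','left'):print(k,go(k))"
```

```text
t: 6.82
ee_pos: [0.629, 0.2067, 0.4131]
tool_rot: [0.001, 0.158, 0.987, 0.0]
ft_force: [-4.6, -0.5, 11.3]
width: 0.0004
grip_force: 5.7
t: 7.32
ee_pos: [0.6289, 0.2067, 0.4895]
tool_rot: [-0.0, 0.158, 0.987, -0.0]
ft_force: [-0.2, -0.2, -0.4]
width: 0.0008
grip_force: 0.0
right [0.1119 0.0427 0.0756]
left [ 0.0422 -0.1123  0.0756]
```

View pics/w3.png

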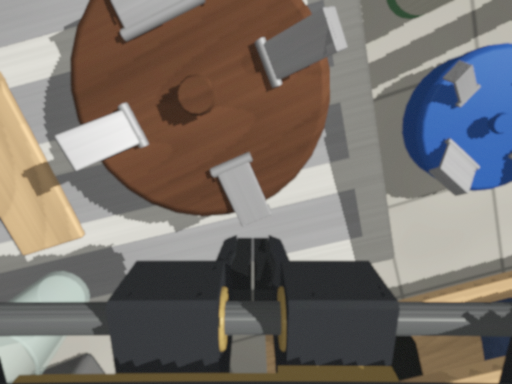

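Full box view: knob (195,95), across clip (215..270,155..225) down, right clip (260..345,10..85) and left clip (57..147,105..170) still open. I'll check heights and side pads.

```bash
python3 -c "
from h import *
W=np.load('w3.npy')
for n,u,v in(('knob',195,93),('ac in',235,170),('ac out',255,210),('R hinge',270,65),('R out',325,35),('L hinge',135,125),('L out',67,150)):print(n,np.nanmedian(W[v-1:v+2,u-1:u+2],axis=(0,1)).round(4))
for a in (0,np.pi,np.pi/2,-np.pi/2): print((cen+.097*np.array([np.cos(th+a),np.sin(th+a)])).round(4))"
python3 -m pendant '[{"linear":[0.05,0.02,0],"turn":0,"fingers":1},{"linear":[0.1,0.038,0],"turn":0,"fingers":1},{"linear":[0.112,0.043,0],"turn":0,"fingers":1},{"linear":[0.112,0.043,0],"turn":0,"fingers":1}]'; python3 -c "
from h import *
print(go('right'))"
```

```text
knob [0.5428 0.1975 0.2593]
ac in [0.5991 0.2037 0.2467]
ac out [0.6321 0.2079 0.2465]
R hinge [0.5411 0.2476 0.248 ]
R out [0.5375 0.2797 0.2707]
L hinge [0.5487 0.1497 0.2475]
L out [0.5505 0.1122 0.271 ]
[0.4475 0.1874]
[0.6405 0.2076]
[0.5541 0.101 ]
[0.5339 0.294 ]
t: 7.88
ee_pos: [0.5356, 0.283, 0.4888]
tool_rot: [-0.001, 0.157, 0.988, -0.001]
ft_force: [1.7, -0.7, -0.3]
width: 0.0006
grip_force: 0.0
[-0.0001 -0.0006  0.0758]
```

Across is flat and the geometry agrees. Press the right clip.

```bash
python3 -m pendant '[{"linear":[0,0,0.03],"turn":0,"fingers":1},{"linear":[0,0,0.045],"turn":0,"fingers":1},{"linear":[0,0,0.052],"turn":0,"fingers":1},{"linear":[0,0,0.058],"turn":0,"fingers":1},{"linear":[0,0,0.064],"turn":0,"fingers":1},{"linear":[0,0,0.069],"turn":0,"fingers":1},{"linear":[0,0,0.073],"turn":0,"fingers":1},{"linear":[0,0,0.075],"turn":0,"fingers":1},{"linear":[0,0,0.077],"turn":0,"fingers":1},{"linear":[0,0,0.077],"turn":0,"fingers":1}]'; python3 -m pendant '[{"linear":[0,0,0.001],"turn":0,"fingers":1},{"linear":[0,0,0.001],"turn":0,"fingers":1}]'
```

```text
t: 9.12
ee_pos: [0.5361, 0.2826, 0.4134]
tool_rot: [-0.0, 0.158, 0.987, -0.0]
ft_force: [-0.6, 0.6, 2.9]
width: 0.0002
grip_force: 1.2
t: 9.38
ee_pos: [0.5361, 0.2826, 0.4132]
tool_rot: [0.0, 0.158, 0.987, 0.0]
ft_force: [-2.6, 1.4, 5.6]
width: 0.0002
grip_force: 3.0
```

```bash
python3 -m pendant '[{"linear":[0,0,0.002],"turn":0,"fingers":1},{"linear":[0,0,0.002],"turn":0,"fingers":1}]';python3 -m pendant '[{"linear":[0,0,-0.03],"turn":0,"fingers":1},{"linear":[0,0,-0.08],"turn":0,"fingers":1},{"linear":[0,0,-0.08],"turn":0,"fingers":1},{"linear":[-0.023,-0.052,-0.08],"turn":0,"fingers":1},{"linear":[-0.046,-0.104,-0.08],"turn":0,"fingers":1},{"linear":[-0.07,-0.155,-0.08],"turn":0,"fingers":1},{"linear":[-0.07,-0.155,-0.08],"turn":0,"fingers":1},{"linear":[-0.07,-0.155,-0.08],"turn":0,"fingers":1}]'; python3 -c "
from h import *
print(go('left'))"
```

```text
t: 9.62
ee_pos: [0.536, 0.2825, 0.413]
tool_rot: [0.001, 0.158, 0.987, 0.0]
ft_force: [-4.5, -1.8, 12.0]
width: 0.0003
grip_force: 6.2
t: 10.62
ee_pos: [0.554, 0.1135, 0.4889]
tool_rot: [-0.001, 0.159, 0.987, -0.0]
ft_force: [-0.2, 0.5, 0.2]
width: 0.0008
grip_force: 0.0
[ 0.0005 -0.0007  0.0759]
```

```bash
python3 -m pendant '[{"linear":[0,0,0.03],"turn":0,"fingers":1},{"linear":[0,0,0.045],"turn":0,"fingers":1},{"linear":[0,0,0.052],"turn":0,"fingers":1},{"linear":[0,0,0.058],"turn":0,"fingers":1},{"linear":[0,0,0.064],"turn":0,"fingers":1},{"linear":[0,0,0.069],"turn":0,"fingers":1},{"linear":[0,0,0.073],"turn":0,"fingers":1},{"linear":[0,0,0.075],"turn":0,"fingers":1},{"linear":[0,0,0.077],"turn":0,"fingers":1},{"linear":[0,0,0.077],"turn":0,"fingers":1}]'; python3 -m pendant '[{"linear":[0,0,0.002],"turn":0,"fingers":1},{"linear":[0,0,0.002],"turn":0,"fingers":1}]'
```

```text
t: 11.88
ee_pos: [0.5542, 0.1135, 0.4134]
tool_rot: [0.0, 0.158, 0.987, 0.0]
ft_force: [1.3, -0.9, 1.8]
width: 0.0002
grip_force: 1.1
t: 12.12
ee_pos: [0.5542, 0.1135, 0.4132]
tool_rot: [0.001, 0.158, 0.987, 0.0]
ft_force: [-2.5, -1.5, 9.5]
width: 0.0008
grip_force: 4.7
```

```bash
python3 -m pendant '[{"linear":[0,0,0.001],"turn":0,"fingers":1},{"linear":[0,0,-0.03],"turn":0,"fingers":1},{"linear":[0,0,-0.08],"turn":0,"fingers":1},{"linear":[0,0,-0.13],"turn":0,"fingers":1},{"linear":[-0.03,0.05,-0.14],"turn":0,"fingers":1},{"linear":[-0.06,0.1,-0.14],"turn":0,"fingers":1},{"linear":[-0.067,0.117,-0.14],"turn":0,"fingers":1},{"linear":[-0.067,0.117,-0.14],"turn":0,"fingers":1},{"linear":[-0.067,0.117,-0.14],"turn":0,"fingers":1}]'; python3 -c "
from h import *
im,d,W=cap('wrist','w4.png')
for a in (0,np.pi,np.pi/2,-np.pi/2):
  out=[]
  for r in (.065,.08,.092):
    p=cen+r*np.array([np.cos(th+a),np.sin(th+a)])
    m=np.hypot(W[...,0]-p[0],W[...,1]-p[1])<.003
    out.append(W[m][:,2].mean().round(4))
  print(out)"
```

```text
t: 13.25
ee_pos: [0.6537, 0.2031, 0.551]
tool_rot: [-0.0, 0.158, 0.987, -0.0]
ft_force: [-0.2, 0.8, 0.0]
width: 0.0004
grip_force: 0.0
[np.float64(nan), np.float64(nan), np.float64(nan)]
[np.float64(0.2466), np.float64(0.4551), np.float64(0.4453)]
[np.float64(0.2467), np.float64(0.2466), np.float64(0.2466)]
[np.float64(0.2467), np.float64(0.2467), np.float64(0.2466)]<string>:9: RuntimeWarning: Mean of empty slice.
  ret = ret.dtype.type(ret / rcount)
```

View pics/w4.png

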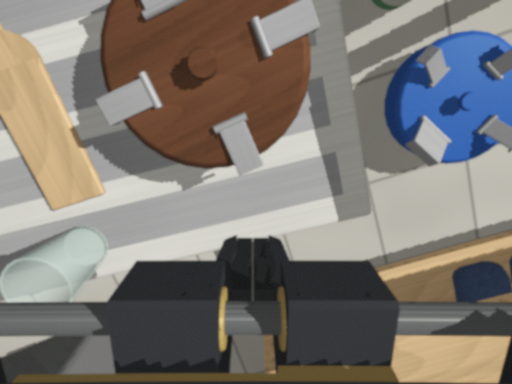

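All the clips in view lie flat: right (255..318,0..52), left (97..160,75..122), across (215..262,115..172). The broad clip, mostly out of frame at (145,5), was measured flat earlier. Handing in.

```bash
python3 -c "
from plant import ctrl
print(ctrl.close_job())"
```

```text
the job is handed in; nothing more can be done
None
```

All four clips are pressed fully down, in the order broad, across, right, left; each measured flat at 67 mm above the stool top (the broad one only right after it was pressed), and the job was handed in at about 13 s with the arm clear.

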